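Put the check weights back in their tray

TASK

The bench scale has been checked: put its four metal check weights back in the weight tray, each set upright and fully down in the well bored for its size (the two middle-sized ones may go in either of the two middle-sized wells). Set them in, do not drop them, and leave the tin of clips and the sealant bottle standing where they are.

Things in the scene. Friction and masses are not known exactly. Their poses are not given: they have to be found in the camera images.
- weight_500: the largest pale silver-grey metal check weight of 500 g: plain upright cylinder 38 mm across and 41 mm high, topped by a waisted knob up to 20 mm across, 58 mm high over all; origin at the centre of its underside, z up along its axis; stands upright on the bench anywhere among the other things
- weight_200_a: a middle-sized pale silver-grey metal check weight of 200 g: plain upright cylinder 29 mm across and 31 mm high, topped by a waisted knob up to 16 mm across, 44 mm high over all; origin at the centre of its underside, z up along its axis; stands upright on the bench anywhere among the other things; its twin is weight_200_b
- weight_200_b: a middle-sized pale silver-grey metal check weight of 200 g: plain upright cylinder 29 mm across and 31 mm high, topped by a waisted knob up to 16 mm across, 44 mm high over all; origin at the centre of its underside, z up along its axis; stands upright on the bench anywhere among the other things; twin of weight_200_a
- weight_100: the smallest pale silver-grey metal check weight of 100 g: plain upright cylinder 23 mm across and 25 mm high, topped by a waisted knob up to 12 mm across, 35 mm high over all; origin at the centre of its underside, z up along its axis; stands upright on the bench anywhere among the other things
- well_500: pale beech block, 67 x 67 x 34 mm high, fixed in the tray; in its top one round well for the largest weight: 43 mm across, 18 mm deep, rim bevelled out to 49 mm. Origin: centre of the block's underside (4 mm above the bench), below the well; well floor 16 mm above it; z up, x, y along the sides. Fixed grey tray (146 mm square, 18 high): four blocks 2 by 2, any order
- well_200_a: pale beech block, 67 x 67 x 34 mm high, fixed in the tray; in its top one round well for a middle-sized weight: 34 mm across, 14 mm deep, rim bevelled out to 40 mm. Origin: centre of the block's underside (4 mm above the bench), below the well; well floor 20 mm above it; z up, x, y along the sides; same as well_200_b
- well_200_b: pale beech block, 67 x 67 x 34 mm high, fixed in the tray; in its top one round well for a middle-sized weight: 34 mm across, 14 mm deep, rim bevelled out to 40 mm. Origin: centre of the block's underside (4 mm above the bench), below the well; well floor 20 mm above it; z up, x, y along the sides; same as well_200_a
- well_100: pale beech block, 67 x 67 x 34 mm high, fixed in the tray; in its top one round well for the smallest weight: 28 mm across, 10 mm deep, rim bevelled out to 34 mm. Origin: centre of the block's underside (4 mm above the bench), below the well; well floor 24 mm above it; z up, x, y along the sides
- tin_clips: closed round tin of clips, grey with a white lid, 56 mm across, 41 mm high, not to be moved; origin at the centre of its underside. It, the sealant bottle and a small white label roll (58 mm across, 26 mm high, lying flat) stand among the weights; all these centres are at least 70 mm apart
- seal_bottle: white and orange sealant bottle with a pointed nozzle standing upright, 42 mm across, 128 mm high, not to be moved; origin at the centre of its underside
Not all that is in view belongs to the job. Leave any black, green or yellow look-alike of the weight_100 alone.

How it is judged:
By the outcome, as a careful person would: the job done as asked, in the order asked, and still so for the second after the job is handed in, with the robot touching nothing.
It also fails if it takes over 99 s, if anything falls off the work surface, if the arm or the gripper's body presses on something with over 40 N, if the wrist force passes 120 N, or if a joint passes its speed limit or range.

ROBOT

A 6-joint arm with a two-finger parallel gripper is mounted at the origin on a cart in front of the work surface, level with it; the furniture and walls round the work are solid. World frame = base frame: x ahead of the robot, y to its left, z up, the work surface at z = 0. Lengths are in m, angles in degrees, forces in N, time in s.
With the tool pointing down it reaches from about 0.25 to 0.725 m from the base axis. Payload 9.7 kg.
Tool frame: the origin (TCP) lies at the very end of the fingers, on their centre line; the grasp point (between the pads) lies tcp_to_grasp behind it (tcp_to_grasp is the distance from the TCP to the grasp point, in m); z points along the fingers, y is the direction in which the jaws open and shut (so a half turn about z gives the same grasp; the last joint's range is limited). The gripper opens to 85 mm and grips with 20 to 120 N. Pads are 22 mm wide; open, the fingers measure 114 mm over their backs; the gripper's body (76 mm by 85 mm) begins 54 mm behind the grasp point. The pads swing forward as they close: fully open they stand 13 mm farther back than shut.
Start: joints at [72.536, 4.979, 10.078, 95.1, 0, 90], TCP at [0.165, 0.525, 0.231] pointing down, gripper open.
Joint ranges: [-179.16, 179.16], [-48.56, 103.87], [-65.8, 70.77], [-126.05, 130.52], [-82.76, 87.17], [-180, 180]. Speed limits (degrees/s): [127.2, 127.2, 147.25, 180, 180, 180].

INTERFACE

Orientations are given as [roll, pitch, yaw] about the fixed x, y, z axes, in that order (R = Rz(yaw) Ry(pitch) Rx(roll)).
In Python, from workcell import * gives the robot as it stands. The module is installed in compiled form; this text tells all that it offers.
- The arm moves only by the shell command python3 -m pendant 'ROWS' [FORCE]. ROWS is JSON, a list of rows, each a list of 3 entries, a list of its own where there are three numbers: the opening in per cent of the stroke, from 0 (shut) to 100 (fully open), then the shift along the world's x, y, z in mm, then the turn, a rotation vector about the world's x, y, z in degrees. A call has 1 to 20 rows; each row is the pose to reach, as a shift and turn from the pose measured when the call began; what a row does not reach only later rows make up. A row lasts 1/8 s, in which the tool goes at most 62.5 mm and 10.7 degrees, less where a joint would pass 70% of its speed; a pose out of reach is approached as far as the arm can. A call with a gripper value outside its range is refused whole. The fingers move at their own pace and stop on an object; FORCE is the grip in N (left out, the last holds). Time passes only in rows, so rows that repeat a pose let the fingers close. It gives the time, the measured TCP pose, the force and the opening at its end, in the units of the state.
- get_obs(): the state, without advancing time (a new reading comes with each control period).
- camera(name): name is "scene" or "top" or "wrist"; returns a dict with "img" (400x640x3 uint8, red, green, blue), "fx", "fy", "cx", "cy" (pixels), "cam_to_world" (4x4, takes a point from camera to world coordinates); the wrist camera has in their place "T_tool_cam" (4x4, takes a point from camera to tool coordinates, whose origin is the TCP and whose axes are the flange's). Camera axes: x right, y down, z forward; pixel columns grow to the right and rows downward; lengths in m; the calibration is good to about 2 mm. A picture is of the moment at which its call begins: read the wrist's pose just before it. There is no depth.
- job_done(): hands the job in, once; it reports no verdict.
Trained networks look in a picture, given as the dict that the camera call returned (one of the last four; its "shot" number tells which), for a name from the list of things; names that differ only in an ending like _2 or _b are one class to them, and where a whole thing is asked for, a point or a joint stands for the part that bears it (a point fixed in the world has none). Each returns a list of dicts, best first, with "confidence" (0 to 1); they miss things now and then, are a little off and sometimes report something else, mostly with a low value. They report only what shows in the picture. A call takes as long as a camera call. They do not tell look-alikes from the thing itself.
- regions_of(picture, label): "region" (400x640 bool, what is visible of it).
- pinpoint(picture, label): "position" ([x, y, z] in m, in world coordinates, good to about 4 mm: a listed point, or the origin of a listed thing).
The state is a dict: "time": time; "q": joint angles; "qd": joint speeds; "joint_efforts": joint torques, N m; "ee_pos": TCP position; "tcp_rot": TCP orientation; "wrist_force": force on the tool from outside, world axes, zero at the start; "torque": the same for the moment, N m; "opening": finger opening in m.
Only numpy, scipy, OpenCV 4.12 (cv2) and the standard library are available. Lean on these libraries where they do the work, as an engineer would, in place of code of your own. Each camera call takes 0.05 s, during which the arm holds its last target. There are 200 camera calls.

## Working session

There is one attempt and no reset: what is moved stays moved. The work goes in short steps, Python scripts to look and compute and a shell command to move; the robot and the scene stay as the last step left them, time stands still between calls to the robot, and variables do not carry over. Pictures are saved under pics/ and viewed, about 12 in all and at most 16, crops included, and the job is handed in when it is done.

```bash
mkdir -p pics
cat > h.py <<'E'
from workcell import *
import numpy as np, cv2
def save(n,c): cv2.imwrite('pics/'+n+'.png',c['img'][:,:,::-1])
E
python3 - <<'E'
from h import *
o=get_obs();print(o)
for n in ['top','scene']:
    c=camera(n);save(n+'0',c)
    for l in ['weight_500','weight_200_a','weight_100','well_500','well_200_a','well_100','tin_clips','seal_bottle']:
        for d in pinpoint(c,l): print(n,l,np.round(d['position'],4),round(d['confidence'],2))
E
```

```text
{'time': 0.0, 'q': array([ 7.25373966e+01,  5.01181849e+00,  1.00333455e+01,  9.51024252e+01,
       -1.40336418e-03,  9.00006759e+01]), 'qd': array([-0.007498  ,  0.08654434, -0.01392039,  0.05323759,  0.00810728,
        0.01729448]), 'joint_efforts': array([-1.49419238e-04, -5.20390928e+01,  4.64798641e+01,  1.64635474e-02,
       -1.45087442e-04,  6.87947107e-06]), 'ee_pos': array([0.1649754 , 0.52440515, 0.23056628]), 'tcp_rot': array([-1.79919102e+02,  1.40431705e-03,  1.62536723e+02]), 'wrist_force': array([ 0.46885818,  0.6078019 , -0.49516608]), 'torque': array([ 0.05928869,  0.0202121 , -0.03241592]), 'opening': 0.08514095070083341}
top weight_500 [ 6.736e-01 -1.463e-01 -2.000e-04] 0.73
top weight_500 [ 5.502e-01 -2.234e-01  4.000e-04] 0.55
top weight_500 [ 0.4833 -0.1601 -0.0005] 0.55
top weight_500 [ 5.618e-01 -1.662e-01 -2.000e-04] 0.41
top weight_500 [ 0.637  -0.2177  0.0007] 0.39
top weight_200_a [ 0.4469 -0.076  -0.0014] 0.55
top weight_200_a [ 0.4371 -0.2071  0.0024] 0.55
top weight_100 [ 6.736e-01 -1.463e-01 -2.000e-04] 0.73
top weight_100 [ 5.502e-01 -2.234e-01  4.
[... 1062 characters left out ...]
7
scene weight_100 [ 0.4851 -0.1589  0.0018] 0.6
scene weight_100 [ 0.4404 -0.0735  0.0023] 0.6
scene weight_100 [ 0.6733 -0.1486  0.0037] 0.59
scene weight_100 [ 5.486e-01 -2.256e-01  4.000e-04] 0.49
scene weight_100 [ 6.378e-01 -2.190e-01 -4.000e-04] 0.44
scene well_500 [0.5921 0.1072 0.0061] 0.67
scene well_500 [0.5252 0.0887 0.0015] 0.66
scene well_500 [0.5615 0.1783 0.001 ] 0.54
scene well_200_a [0.5243 0.0854 0.0043] 0.78
scene well_200_a [0.495  0.1489 0.0025] 0.77
scene well_100 [0.5921 0.1072 0.0061] 0.67
scene well_100 [0.5252 0.0887 0.0015] 0.66
scene well_100 [0.5615 0.1783 0.001 ] 0.54
scene tin_clips [ 0.5519 -0.0627 -0.0017] 0.98
scene seal_bottle [ 0.5723 -0.3467 -0.0014] 0.6
```

View pics/top0.png

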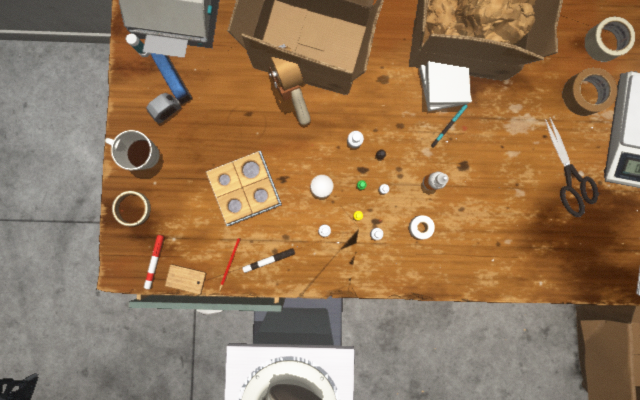

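View pics/scene0.png

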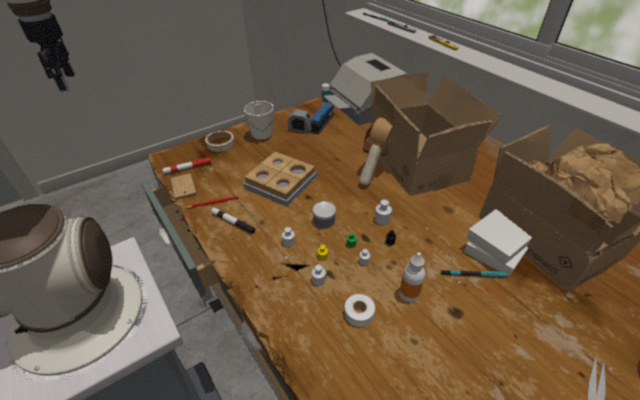

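Four silver weights are visible in the top picture: the 500 at px (355,139), the 200s at (325,230) and (377,234), and the 100 at (384,188). The decoys are black (380,154), green (361,184) and yellow (358,215). The tray is at (244,187). I'll move over it for a close look.

```bash
python3 -m pendant '[[100,[377,-394,20],[0,0,0]],[100,[377,-394,20],[0,0,0]],[100,[377,-394,20],[0,0,0]],[100,[377,-394,20],[0,0,0]],[100,[377,-394,20],[0,0,0]],[100,[377,-394,20],[0,0,0]],[100,[377,-394,20],[0,0,0]],[100,[377,-394,20],[0,0,0]],[100,[377,-394,20],[0,0,0]],[100,[377,-394,20],[0,0,0]],[100,[377,-394,20],[0,0,0]],[100,[377,-394,20],[0,0,0]]]'
cat >> h.py <<'E'
from scipy.spatial.transform import Rotation as R
def shot(n,name='wrist'):
    o=get_obs();c=camera(name)
    if name=='wrist':
        T=np.eye(4);T[:3,:3]=R.from_euler('xyz',o['tcp_rot'],degrees=True).as_matrix();T[:3,3]=o['ee_pos']
        c['W']=T@c['T_tool_cam']
    else: c['W']=c['cam_to_world']
    save(n,c);return o,c
def px2w(c,u,v,z):
    d=c['W'][:3,:3]@np.array([(u-c['cx'])/c['fx'],(v-c['cy'])/c['fy'],1.]);p=c['W'][:3,3]
    return p+d*(z-p[2])/d[2]
def w2px(c,p):
    q=np.linalg.inv(c['W'])@np.append(p,1.);return c['cx']+c['fx']*q[0]/q[2],c['cy']+c['fy']*q[1]/q[2]
E
python3 - <<'E'
from h import *
import workcell
print([x for x in dir(workcell) if not x.startswith('_')], getattr(workcell,'tcp_to_grasp',None))
o,c=shot('w1');print(np.round(o['q'],1));print(c['T_tool_cam'].round(3),c['fx'],c['W'][:3,3].round(3))
for l in ['well_500','well_200_a','well_100']:
    for d in pinpoint(c,l): print(l,np.round(d['position'],4),round(d['confidence'],2))
E
```

```text
time: 2.4
ee_pos: [0.5414, 0.1315, 0.2515]
tcp_rot: [180.0, 0.0, 162.6]
wrist_force: [-1.0, -0.4, -0.4]
opening: 0.0855
['PlanningError', 'camera', 'get_obs', 'job_done', 'pinpoint', 'regions_of', 'tcp_to_grasp'] 0.0187
[13.6  6.5 14.  97.5  0.  31. ]
[[-0.001 -0.965 -0.263  0.066]
 [ 1.    -0.001  0.     0.001]
 [-0.    -0.263  0.965 -0.144]
 [ 0.     0.     0.     1.   ]] 324.72972016164323 [0.479 0.152 0.395]
well_500 [0.5854 0.1127 0.0032] 0.87
well_500 [0.5621 0.177  0.0046] 0.68
well_200_a [0.5249 0.0839 0.0016] 0.89
well_200_a [0.5023 0.1447 0.0054] 0.78
well_100 [0.5854 0.1127 0.0032] 0.87
well_100 [0.5621 0.177  0.0046] 0.68
```

View pics/w1.png

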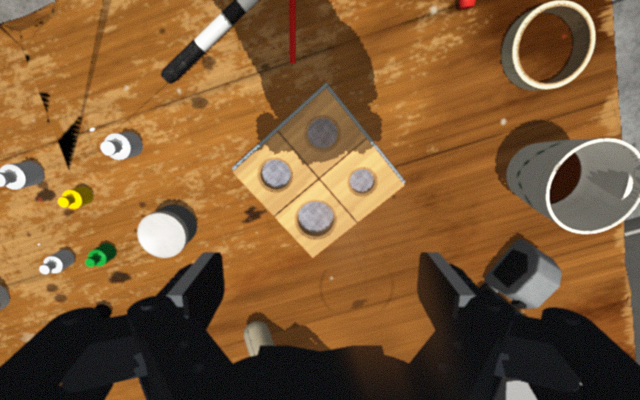

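The wells show at px (315,218) for the 500, (277,173) and (323,131) for the 200s, and (361,180) for the 100. I'll zoom in to refine them.

Run:
```python
from h import *
i=cv2.imread('pics/w1.png')[75:265,225:415]
cv2.imwrite('pics/w1z.png',cv2.resize(i,None,fx=3.15,fy=3.15,interpolation=cv2.INTER_CUBIC)[:598])
```

```text
(no output)
```

View pics/w1z.png

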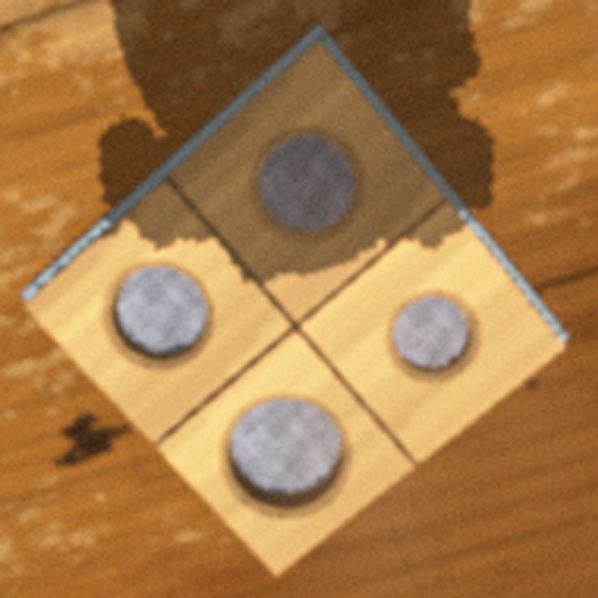

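```bash
cat > tr.py <<'E'
from h import *
def tray(c,pts):
    P={k:px2w(c,225+u/3.15,75+v/3.15,z) for k,(u,v,z) in pts.items()}
    return P
E
python3 - <<'E'
from tr import *
o,c=shot('w1b')
pts=dict(c=(296,326,.038),ul=(170,181,.038),ur=(445,203,.038),ll=(158,441,.038),lr=(415,462,.038),bot=(278,576,.038),left=(25,297,.038),
 f500=(286,447,.02),f200a=(161,311,.024),f200b=(306,183,.024),f100=(431,332,.028))
P=tray(c,pts)
for k,p in P.items(): print(k,p.round(4), np.linalg.norm((p-P['c'])[:2]).round(4))
C=P['c'][:2]
a=P['ur'][:2]-P['ll'][:2]; b=P['lr'][:2]-P['ul'][:2]
print(np.linalg.norm(a),np.linalg.norm(b),np.degrees([np.arctan2(a[1],a[0]),np.arctan2(b[1],b[0])]))
th=np.radians((np.degrees(np.arctan2(a[1],a[0]))+np.degrees(np.arctan2(b[1],b[0]))-90)/2) 
a/=np.linalg.norm(a);b/=np.linalg.norm(b)
for n,s,t in [('500',-1,1),('200l',-1,-1),('200t',1,-1),('100',1,1)]: print(n,(C+.0337*(s*a+t*b)).round(4))
# network mean
E
```

```text
c [0.5452 0.1296 0.038 ] 0.0
ul [0.4843 0.1037 0.038 ] 0.0662
ur [0.5196 0.1914 0.038 ] 0.0669
ll [0.5709 0.0686 0.038 ] 0.0662
lr [0.6068 0.1561 0.038 ] 0.0671
bot [0.6352 0.0941 0.038 ] 0.0967
left [0.5067 0.0417 0.038 ] 0.096
f500 [0.5925 0.1106 0.02  ] 0.051
f200a [0.5276 0.0831 0.024 ] 0.0497
f200b [0.4996 0.1477 0.024 ] 0.049
f100 [0.564  0.1754 0.028 ] 0.0495
0.1330935500423192 0.1333175790859252 [112.66208829  23.16453973]
500 [0.5892 0.1118]
200l [0.5272 0.0853]
200t [0.5012 0.1475]
100 [0.5632 0.174 ]
```

```bash
python3 -m pendant '[[60,[-20,-280,-10],[0,0,0]],[60,[-20,-280,-10],[0,0,0]],[60,[-20,-280,-10],[0,0,0]],[60,[-20,-280,-10],[0,0,0]],[60,[-20,-280,-10],[0,0,0]],[60,[-20,-280,-10],[0,0,0]],[60,[-20,-280,-10],[0,0,0]]]'
python3 - <<'E'
from h import *
o,c=shot('w2');print(np.round(o['q'],1))
for l in ['weight_500','weight_200_a','weight_100','tin_clips','seal_bottle']:
    for d in pinpoint(c,l): print(l,np.round(d['position'],4),round(d['confidence'],2))
E
```

```text
time: 3.52
ee_pos: [0.5218, -0.1481, 0.2416]
tcp_rot: [180.0, 0.0, 162.6]
wrist_force: [0.3, 1.0, 0.6]
opening: 0.0512
[-15.9   4.1  10.3  96.2   0.    1.5]
weight_500 [ 0.4807 -0.1617  0.0025] 0.94
weight_500 [ 0.6398 -0.2153  0.0018] 0.89
weight_500 [ 0.6747 -0.1481  0.0023] 0.85
weight_500 [ 0.5498 -0.2212  0.0019] 0.7
weight_500 [ 0.5569 -0.1643  0.0009] 0.58
weight_200_a [ 0.4441 -0.0717  0.0008] 0.88
weight_200_a [ 0.4402 -0.2054 -0.0022] 0.71
weight_100 [ 0.4807 -0.1617  0.0025] 0.94
weight_100 [ 0.6398 -0.2153  0.0018] 0.89
weight_100 [ 0.6747 -0.1481  0.0023] 0.85
weight_100 [ 0.5498 -0.2212  0.0019] 0.7
weight_100 [ 0.5569 -0.1643  0.0009] 0.58
tin_clips [ 0.552  -0.0663 -0.0053] 0.67
seal_bottle [ 0.5706 -0.3396 -0.0027] 0.76
```

View pics/w2.png

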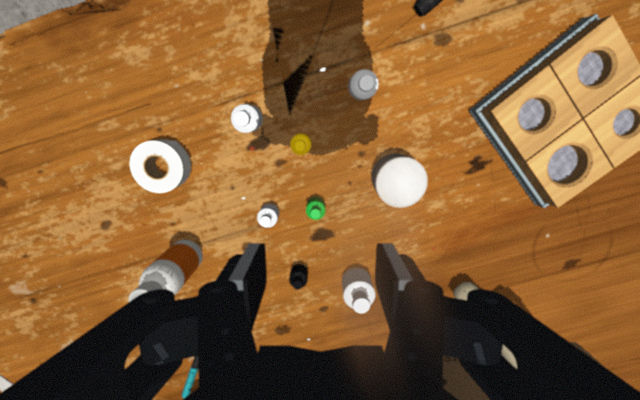

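This shows the 200b at px (245,118), 200a at (363,84), 100 at (267,217) and 500 at (359,294). I'll zoom in on them in one montage.

Run:
```python
from h import *
i=cv2.imread('pics/w2.png')
t=[]
for u,v in [(359,294),(363,84),(245,118),(267,217)]:
    t.append(cv2.resize(i[v-25:v+25,u-25:u+25],(300,300),interpolation=cv2.INTER_CUBIC))
cv2.imwrite('pics/m2.png',np.vstack([np.hstack(t[:2]),np.hstack(t[2:])]))
```

```text
(no output)
```

View pics/m2.png

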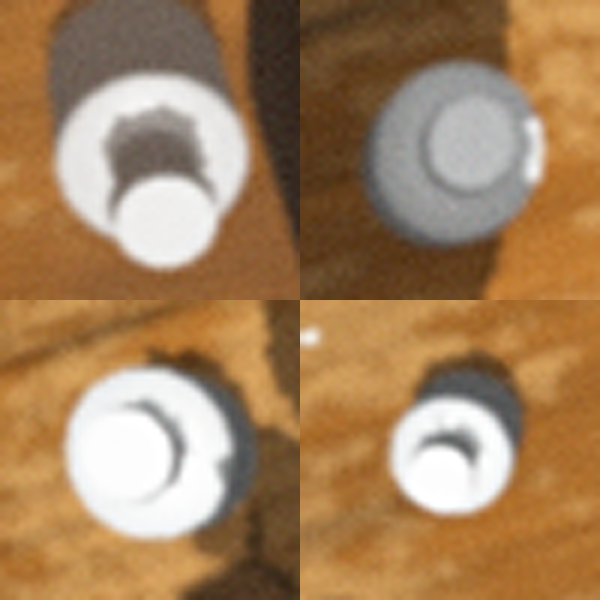

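Run:
```python
from h import *
o,c=shot('w2b')
for n,k,zk,b,zb in [('500',(361.8,306),.058,(359.3,295.3),.041),('200a',(366.8,82.7),.044,(363.5,84),.031),('200b',(241,118.8),.044,(244.8,118.2),.031),('100',(265,221),.035,(267.3,217.8),.025)]:
    print(n,px2w(c,*k,zk)[:2].round(4),px2w(c,*b,zb)[:2].round(4))
print(px2w(c,581,118,.038), o['ee_pos'])
```

```text
500 [ 0.6761 -0.1455] [ 0.6725 -0.1454]
200a [ 0.4448 -0.0747] [ 0.4444 -0.0763]
200b [ 0.4399 -0.206 ] [ 0.4398 -0.2049]
100 [ 0.5527 -0.2225] [ 0.5525 -0.2213]
[0.54393039 0.1288876  0.038     ] [ 0.5219152  -0.14799497  0.2416226 ]
```

```bash
python3 -m pendant '[[65,[152,2.5,-60],[0,0,0]],[65,[152,2.5,-60],[0,0,0]],[65,[152,2.5,-60],[0,0,0]],[65,[152,2.5,-60],[0,0,0]],[65,[152,2.5,-110],[0,0,0]],[65,[152,2.5,-150],[0,0,0]],[65,[152,2.5,-190],[0,0,0]],[65,[152,2.5,-210],[0,0,0]],[65,[152,2.5,-222],[0,0,0]],[65,[152,2.5,-223],[0,0,0]],[65,[152,2.5,-223],[0,0,0]]]' 60
python3 - <<'E'
from h import *
o,c=shot('w3')
E
```

```text
time: 5.25
ee_pos: [0.6746, -0.1458, 0.0201]
tcp_rot: [180.0, 0.1, 162.7]
wrist_force: [-0.3, -0.4, 1.2]
opening: 0.0553
```

View pics/w3.png

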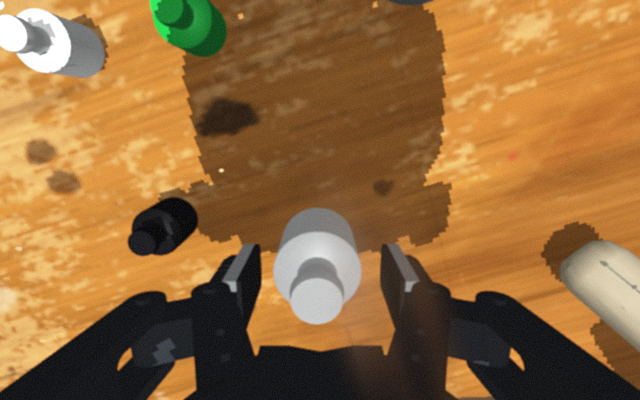

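The 500 sits centred between the pads at px (318,270). Closing and lifting.

```bash
python3 -m pendant '[[0,[0,0,0],[0,0,0]],[0,[0,0,0],[0,0,0]],[0,[0,0,0],[0,0,0]],[0,[0,0,0],[0,0,0]],[0,[0,0,0],[0,0,0]],[0,[0,0,0],[0,0,0]],[0,[0,0,15],[0,0,0]],[0,[0,0,50],[0,0,0]],[0,[0,0,100],[0,0,0]],[0,[0,0,100],[0,0,0]],[0,[0,0,100],[0,0,0]]]' 60
python3 - <<'E'
from h import *
o,c=shot('w4'); c=camera('scene');print(o['ee_pos'])
i=cv2.imread('pics/w4.png')[180:340,220:420];cv2.imwrite('pics/w4z.png',cv2.resize(i,None,fx=3,fy=3))
E
```

```text
time: 6.68
ee_pos: [0.6743, -0.1457, 0.1192]
tcp_rot: [180.0, 0.1, 162.7]
wrist_force: [-0.3, 0.2, -6.3]
opening: 0.0349
[ 0.67434577 -0.14566079  0.11924834]
```

View pics/w4z.png

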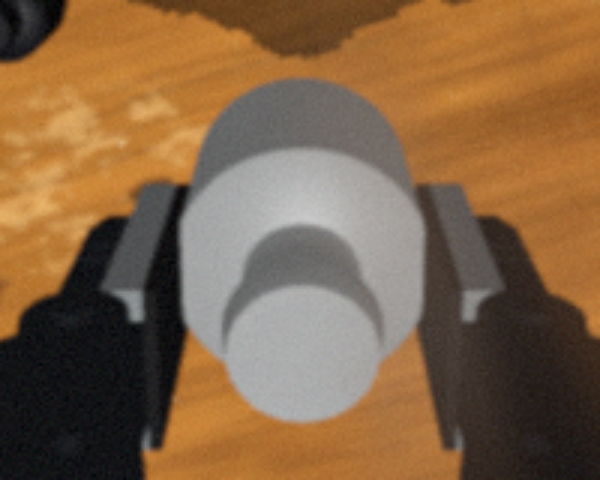

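Run:
```python
from h import *
o,c=shot('w4b')
print(px2w(c,320.7,297.7,.157)-o['ee_pos'],px2w(c,320.7,265,.140)-o['ee_pos'])
```

```text
[-0.0010394   0.0013753   0.03903924] [-0.00547431  0.00278628  0.02203924]
```

```bash
python3 -m pendant '[[0,[-84,257,10],[0,0,0]],[0,[-84,257,10],[0,0,0]],[0,[-84,257,10],[0,0,0]],[0,[-84,257,10],[0,0,0]],[0,[-84,257,10],[0,0,0]],[0,[-84,257,0],[0,0,0]],[0,[-84,257,-20],[0,0,0]],[0,[-84,257,-40],[0,0,0]],[0,[-84,257,-54],[0,0,0]],[0,[-84,257,-54],[0,0,0]],[0,[-84,257,-54],[0,0,0]]]' 60
python3 - <<'E'
from h import *
o,c=shot('w5');print(o['ee_pos'])
i=cv2.imread('pics/w5.png')[100:340,150:490];cv2.imwrite('pics/w5z.png',cv2.resize(i,None,fx=2.3,fy=2.3))
E
```

```text
time: 8.2
ee_pos: [0.5902, 0.111, 0.0646]
tcp_rot: [180.0, -0.0, 162.6]
wrist_force: [-0.5, 0.5, -4.0]
opening: 0.0347
[0.59019412 0.11104612 0.06455365]
```

View pics/w5z.png

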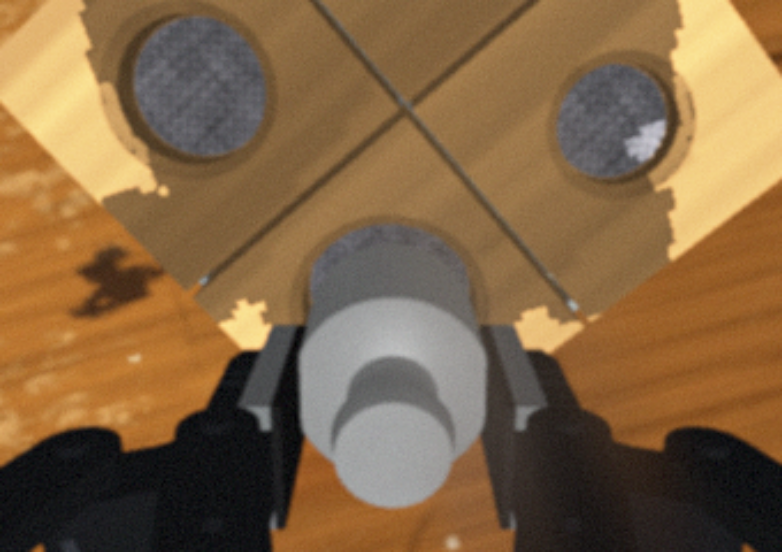

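It looks aligned over the well. Descending in small steps.

```bash
python3 -c "
from h import *
o,c=shot('w5b');print(px2w(c,326.1,146.1,.038))"
python3 -m pendant '[[0,[0,0,-4],[0,0,0]],[0,[0,0,-8],[0,0,0]],[0,[0,0,-12],[0,0,0]],[0,[0,0,-16],[0,0,0]],[0,[0,0,-19],[0,0,0]],[0,[0,0,-21],[0,0,0]],[0,[0,0,-22],[0,0,0]],[0,[0,0,-22],[0,0,0]]]' 60
```

```text
[0.54409794 0.1297882  0.038     ]
time: 9.3
ee_pos: [0.5903, 0.1113, 0.0429]
tcp_rot: [180.0, 0.0, 162.6]
wrist_force: [-0.1, 0.4, -5.4]
opening: 0.0348
```

```bash
python3 -m pendant '[[0,[0,0,-1],[0,0,0]],[0,[0,0,-2],[0,0,0]],[0,[0,0,-3],[0,0,0]],[0,[0,0,-3],[0,0,0]]]'; python3 -m pendant '[[0,[0,0,-0.5],[0,0,0]],[0,[0,0,-0.5],[0,0,0]]]'
```

```text
time: 9.8
ee_pos: [0.5905, 0.1114, 0.0417]
tcp_rot: [179.9, 0.1, 162.6]
wrist_force: [-6.7, -0.9, 8.1]
opening: 0.0349
time: 10.05
ee_pos: [0.5907, 0.1114, 0.0417]
tcp_rot: [179.9, 0.1, 162.6]
wrist_force: [-3.6, -1.1, 3.3]
opening: 0.0348
```

```bash
python3 -m pendant '[[0,[-1,0,0],[0,0,0]],[0,[-1,0,-1],[0,0,0]],[0,[-1,0,-1],[0,0,0]]]'; python3 -m pendant '[[45,[0,0,0],[0,0,0]],[60,[0,0,0],[0,0,0]],[60,[0,0,0],[0,0,0]],[60,[0,0,30],[0,0,0]],[60,[0,0,70],[0,0,0]],[60,[0,0,110],[0,0,0]],[60,[-30,0,130],[0,0,0]],[60,[-30,0,130],[0,0,0]]]'
python3 - <<'E'
from h import *
o,c=shot('w6');print(o['ee_pos'])
i=cv2.imread('pics/w6.png')[100:340,150:490];cv2.imwrite('pics/w6z.png',cv2.resize(i,None,fx=2.3,fy=2.3))
E
```

```text
time: 10.42
ee_pos: [0.5902, 0.1114, 0.0417]
tcp_rot: [179.9, 0.2, 162.6]
wrist_force: [-2.0, -0.3, 6.5]
opening: 0.0347
time: 11.42
ee_pos: [0.56, 0.1116, 0.1739]
tcp_rot: [179.8, 0.4, 162.7]
wrist_force: [0.9, -0.4, 0.2]
opening: 0.0513
[0.56004754 0.11161931 0.17394766]
```

View pics/w6z.png

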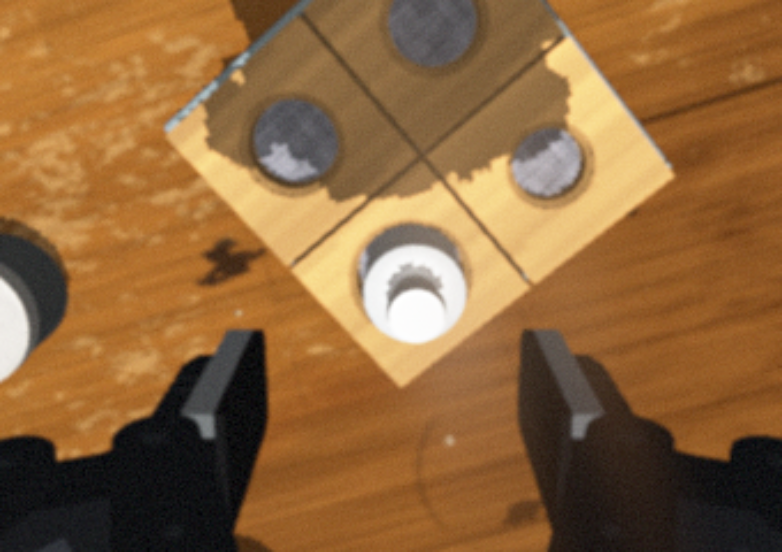

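The 500 is in its well at crop (415,290), upright. Next, 200a.

```bash
python3 -m pendant '[[60,[-115.5,-187,0],[0,0,0]],[60,[-115.5,-187,0],[0,0,0]],[60,[-115.5,-187,0],[0,0,0]],[60,[-115.5,-187,-20],[0,0,0]],[60,[-115.5,-187,-60],[0,0,0]],[60,[-115.5,-187,-110],[0,0,0]],[60,[-115.5,-187,-140],[0,0,0]],[60,[-115.5,-187,-155],[0,0,0]],[60,[-115.5,-187,-158],[0,0,0]],[60,[-115.5,-187,-158],[0,0,0]]]' 50
python3 -m pendant '[[0,[0,0,0],[0,0,0]],[0,[0,0,0],[0,0,0]],[0,[0,0,0],[0,0,0]],[0,[0,0,0],[0,0,0]],[0,[0,0,0],[0,0,0]],[0,[0,0,0],[0,0,0]],[0,[0,0,0],[0,0,0]]]'
python3 -m pendant '[[0,[0,0,15],[0,0,0]],[0,[0,0,50],[0,0,0]],[0,[0,0,100],[0,0,0]],[0,[0,0,100],[0,0,0]],[0,[0,0,100],[0,0,0]]]'
```

```text
time: 12.72
ee_pos: [0.4455, -0.0755, 0.0152]
tcp_rot: [179.8, 0.4, 162.7]
wrist_force: [-0.5, 0.1, -0.4]
opening: 0.0515
time: 13.6
ee_pos: [0.4465, -0.0757, 0.0168]
tcp_rot: [179.8, 0.5, 162.7]
wrist_force: [-1.8, -0.3, 6.8]
opening: 0.0259
time: 14.22
ee_pos: [0.4464, -0.0757, 0.1168]
tcp_rot: [179.8, 0.5, 162.7]
wrist_force: [0.0, -0.5, -2.6]
opening: 0.0261
```

```bash
python3 -m pendant '[[0,[55,223,10],[0,0.5,0]],[0,[55,223,10],[0,0.5,0]],[0,[55,223,10],[0,0.5,0]],[0,[55,223,10],[0,0.5,0]],[0,[55,223,0],[0,0.5,0]],[0,[55,223,-20],[0,0.5,0]],[0,[55,223,-40],[0,0.5,0]],[0,[55,223,-54],[0,0.5,0]],[0,[55,223,-54],[0,0.5,0]],[0,[55,223,-54],[0,0.5,0]]]'
python3 - <<'E'
from h import *
o,c=shot('w7');print(o['ee_pos'])
i=cv2.imread('pics/w7.png')[100:340,150:490];cv2.imwrite('pics/w7z.png',cv2.resize(i,None,fx=2.3,fy=2.3))
E
```

```text
time: 15.48
ee_pos: [0.5016, 0.1471, 0.0634]
tcp_rot: [179.9, 0.1, 162.6]
wrist_force: [0.1, -0.1, -1.8]
opening: 0.0258
[0.50164092 0.1471441  0.06335749]
```

View pics/w7z.png

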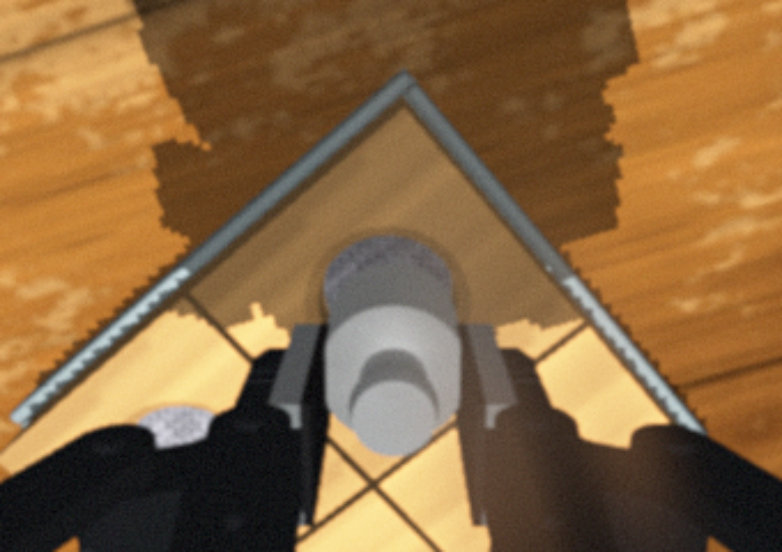

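Aligned over the well. Lowering.

```bash
python3 -m pendant '[[0,[0,0,-4],[0,0,0]],[0,[0,0,-8],[0,0,0]],[0,[0,0,-12],[0,0,0]],[0,[0,0,-16],[0,0,0]],[0,[0,0,-18],[0,0,0]],[0,[0,0,-20],[0,0,0]],[0,[0,0,-20],[0,0,0]]]'; python3 -m pendant '[[0,[0,0,-1],[0,0,0]],[0,[0,0,-2],[0,0,0]],[0,[0,0,-2],[0,0,0]]]'
```

```text
time: 16.4
ee_pos: [0.5018, 0.1473, 0.0435]
tcp_rot: [179.9, 0.1, 162.7]
wrist_force: [-0.6, 0.2, -1.4]
opening: 0.0257
time: 16.77
ee_pos: [0.5018, 0.1472, 0.0415]
tcp_rot: [179.9, 0.1, 162.6]
wrist_force: [-0.6, -0.4, -2.0]
opening: 0.0256
```

```bash
python3 -m pendant '[[0,[0,0,-1],[0,0,0]],[0,[0,0,-1.5],[0,0,0]],[0,[0,0,-1.5],[0,0,0]]]'; python3 -m pendant '[[45,[0,0,0],[0,0,0]],[55,[0,0,0],[0,0,0]],[55,[0,0,0],[0,0,0]],[55,[0,0,30],[0,0,0]],[55,[0,0,70],[0,0,0]],[55,[0,0,110],[0,0,0]],[55,[0,0,120],[0,0,0]]]'
```

```text
time: 17.15
ee_pos: [0.5019, 0.1473, 0.0408]
tcp_rot: [179.9, 0.1, 162.7]
wrist_force: [-2.6, -0.5, 5.1]
opening: 0.0259
time: 18.02
ee_pos: [0.5029, 0.1476, 0.1635]
tcp_rot: [179.8, 0.3, 162.6]
wrist_force: [0.1, -1.0, -0.1]
opening: 0.0469
```

```bash
python3 -m pendant '[[55,[-63.5,-353,0],[0,0.3,0]],[55,[-63.5,-353,0],[0,0.3,0]],[55,[-63.5,-353,0],[0,0.3,0]],[55,[-63.5,-353,0],[0,0.3,0]],[55,[-63.5,-353,0],[0,0.3,0]],[55,[-63.5,-353,0],[0,0.3,0]],[55,[-63.5,-353,-20],[0,0.3,0]],[55,[-63.5,-353,-60],[0,0.3,0]],[55,[-63.5,-353,-100],[0,0.3,0]],[55,[-63.5,-353,-135],[0,0.3,0]],[55,[-63.5,-353,-146],[0,0.3,0]],[55,[-63.5,-353,-148],[0,0.3,0]],[55,[-63.5,-353,-148],[0,0.3,0]]]' 50
python3 -m pendant '[[0,[0,0,0],[0,0,0]],[0,[0,0,0],[0,0,0]],[0,[0,0,0],[0,0,0]],[0,[0,0,0],[0,0,0]],[0,[0,0,0],[0,0,0]],[0,[0,0,0],[0,0,0]],[0,[0,0,0],[0,0,0]]]'
python3 -m pendant '[[0,[0,0,15],[0,0,0]],[0,[0,0,50],[0,0,0]],[0,[0,0,100],[0,0,0]],[0,[0,0,100],[0,0,0]],[0,[0,0,100],[0,0,0]]]'
```

```text
time: 19.65
ee_pos: [0.4401, -0.2057, 0.0167]
tcp_rot: [179.9, 0.1, 162.7]
wrist_force: [-0.5, -0.1, 0.8]
opening: 0.0468
time: 20.52
ee_pos: [0.4409, -0.2062, 0.0183]
tcp_rot: [179.9, 0.2, 162.7]
wrist_force: [-1.2, 0.6, 7.3]
opening: 0.0254
time: 21.15
ee_pos: [0.4409, -0.2061, 0.1184]
tcp_rot: [179.9, 0.3, 162.7]
wrist_force: [-0.3, 0.7, -3.0]
opening: 0.0251
```

```bash
python3 -m pendant '[[0,[86.5,291,10],[0,0.3,0]],[0,[86.5,291,10],[0,0.3,0]],[0,[86.5,291,10],[0,0.3,0]],[0,[86.5,291,10],[0,0.3,0]],[0,[86.5,291,10],[0,0.3,0]],[0,[86.5,291,10],[0,0.3,0]],[0,[86.5,291,-20],[0,0.3,0]],[0,[86.5,291,-40],[0,0.3,0]],[0,[86.5,291,-54],[0,0.3,0]],[0,[86.5,291,-54],[0,0.3,0]],[0,[86.5,291,-54],[0,0.3,0]]]'
python3 - <<'E'
from h import *
o,c=shot('w8');print(o['ee_pos'])
i=cv2.imread('pics/w8.png')[100:340,150:490];cv2.imwrite('pics/w8z.png',cv2.resize(i,None,fx=2.3,fy=2.3))
E
```

```text
time: 22.52
ee_pos: [0.5277, 0.0846, 0.0651]
tcp_rot: [180.0, 0.0, 162.6]
wrist_force: [-0.0, 1.1, -2.1]
opening: 0.0247
[0.52769601 0.08459654 0.06512811]
```

View pics/w8z.png

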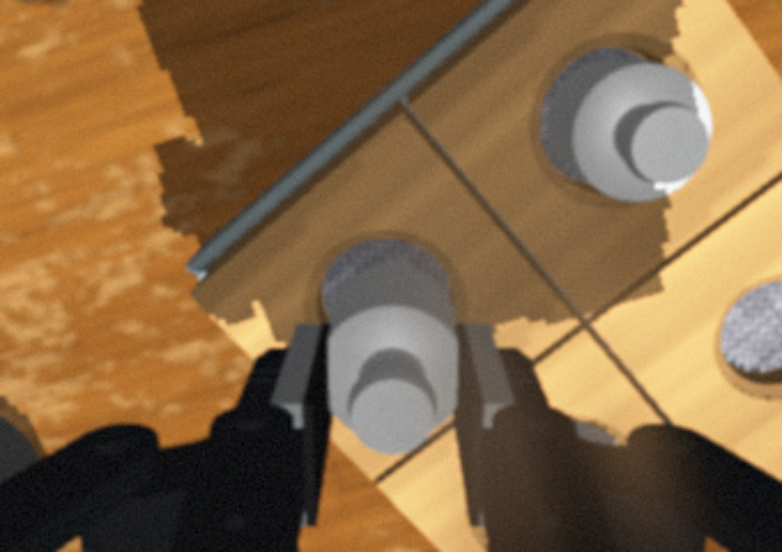

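200a is seated at (640,130) and 200b is over its well. I'll nudge it about 0.7 mm in −y and lower it.

```bash
python3 -m pendant '[[0,[0,-0.7,-4],[0,0,0]],[0,[0,-0.7,-8],[0,0,0]],[0,[0,-0.7,-12],[0,0,0]],[0,[0,-0.7,-16],[0,0,0]],[0,[0,-0.7,-18],[0,0,0]],[0,[0,-0.7,-20],[0,0,0]],[0,[0,-0.7,-21],[0,0,0]],[0,[0,-0.7,-21],[0,0,0]]]'; python3 -m pendant '[[0,[0,0,-1],[0,0,0]],[0,[0,0,-2],[0,0,0]],[0,[0,0,-2],[0,0,0]]]'
```

```text
time: 23.58
ee_pos: [0.5279, 0.084, 0.0443]
tcp_rot: [180.0, 0.0, 162.6]
wrist_force: [0.2, -0.5, -2.5]
opening: 0.0252
time: 23.95
ee_pos: [0.5279, 0.084, 0.0424]
tcp_rot: [179.9, 0.1, 162.6]
wrist_force: [-0.2, 0.3, -1.1]
opening: 0.0247
```

```bash
python3 -m pendant '[[0,[0,0,-0.5],[0,0,0]],[0,[0,0,-1],[0,0,0]],[0,[0,0,-1],[0,0,0]]]'; python3 -m pendant '[[40,[0,0,0],[0,0,0]],[50,[0,0,0],[0,0,0]],[50,[0,0,0],[0,0,0]],[50,[0,0,30],[0,0,0]],[50,[0,0,70],[0,0,0]],[50,[0,0,110],[0,0,0]],[50,[0,0,120],[0,0,0]]]'
```

```text
time: 24.32
ee_pos: [0.5281, 0.084, 0.0423]
tcp_rot: [179.9, 0.1, 162.6]
wrist_force: [-2.4, -1.1, 7.8]
opening: 0.0249
time: 25.2
ee_pos: [0.5291, 0.0842, 0.165]
tcp_rot: [179.8, 0.3, 162.6]
wrist_force: [-0.7, -0.5, 0.2]
opening: 0.0428
```

```bash
python3 -m pendant '[[44,[23,-306,0],[0,0.3,0]],[44,[23,-306,0],[0,0.3,0]],[44,[23,-306,0],[0,0.3,0]],[44,[23,-306,0],[0,0.3,0]],[44,[23,-306,0],[0,0.3,0]],[44,[23,-306,-30],[0,0.3,0]],[44,[23,-306,-70],[0,0.3,0]],[44,[23,-306,-95],[0,0.3,0]],[44,[23,-306,-95],[0,0.3,0]]]' 45
python3 - <<'E'
from h import *
o,c=shot('w9');print(o['ee_pos'])
i=cv2.imread('pics/w9.png')[100:340,150:490];cv2.imwrite('pics/w9z.png',cv2.resize(i,None,fx=2.3,fy=2.3))
E
```

```text
time: 26.32
ee_pos: [0.5504, -0.2212, 0.067]
tcp_rot: [179.9, -0.3, 162.6]
wrist_force: [0.3, -0.1, 0.8]
opening: 0.0371
[ 0.55039837 -0.22119373  0.06697726]
```

View pics/w9z.png

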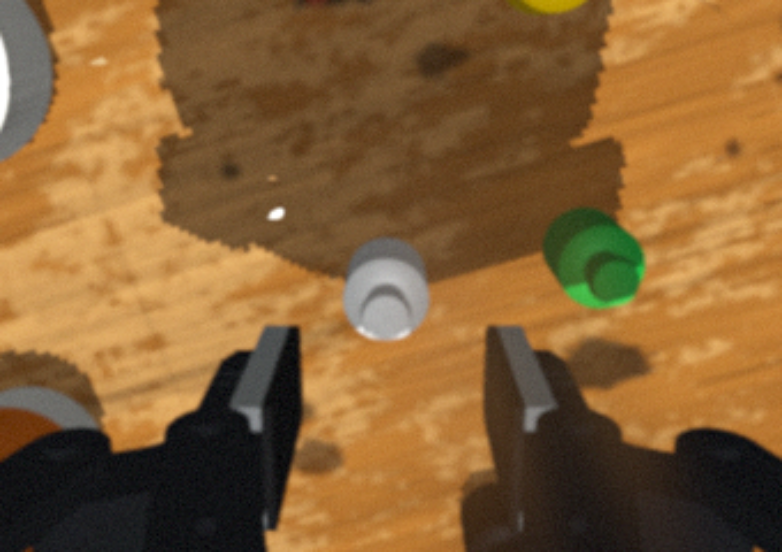

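```bash
python3 -c "
from h import *
o,c=shot('w9b');print(px2w(c,317.8,236.1,.035),px2w(c,317.8,229.1,.025),o['ee_pos'])"
```

```text
[ 0.55399808 -0.22291505  0.035     ] [ 0.55328894 -0.22275376  0.025     ] [ 0.55138537 -0.22152518  0.06900108]
```

```bash
python3 -m pendant '[[44,[2,-1.3,-20],[0,0,0]],[44,[2,-1.3,-40],[0,0,0]],[44,[2,-1.3,-52],[0,0,0]],[44,[2,-1.3,-55],[0,0,0]],[44,[2,-1.3,-55],[0,0,0]]]'
python3 -m pendant '[[0,[0,0,0],[0,0,0]],[0,[0,0,0],[0,0,0]],[0,[0,0,0],[0,0,0]],[0,[0,0,0],[0,0,0]],[0,[0,0,0],[0,0,0]],[0,[0,0,0],[0,0,0]]]'
python3 -m pendant '[[0,[0,0,15],[0,0,0]],[0,[0,0,50],[0,0,0]],[0,[0,0,100],[0,0,0]],[0,[0,0,100],[0,0,0]],[0,[0,0,100],[0,0,0]]]'
```

```text
time: 27.05
ee_pos: [0.5543, -0.2232, 0.0156]
tcp_rot: [179.9, 0.0, 162.6]
wrist_force: [-0.3, 0.2, 0.2]
opening: 0.0376
time: 27.8
ee_pos: [0.5548, -0.2234, 0.0166]
tcp_rot: [179.9, 0.1, 162.6]
wrist_force: [-1.4, 0.2, 5.8]
opening: 0.0193
time: 28.42
ee_pos: [0.5548, -0.2233, 0.1167]
tcp_rot: [179.9, 0.1, 162.6]
wrist_force: [-0.7, -0.2, -0.9]
opening: 0.0191
```

```bash
python3 -m pendant '[[0,[9,397,10],[0,0,0]],[0,[9,397,10],[0,0,0]],[0,[9,397,10],[0,0,0]],[0,[9,397,10],[0,0,0]],[0,[9,397,10],[0,0,0]],[0,[9,397,10],[0,0,0]],[0,[9,397,10],[0,0,0]],[0,[9,397,10],[0,0,0]],[0,[9,397,-20],[0,0,0]],[0,[9,397,-40],[0,0,0]],[0,[9,397,-54],[0,0,0]],[0,[9,397,-54],[0,0,0]],[0,[9,397,-54],[0,0,0]]]'
python3 - <<'E'
from h import *
o,c=shot('w10');print(o['ee_pos'])
i=cv2.imread('pics/w10.png')[100:340,150:490];cv2.imwrite('pics/w10z.png',cv2.resize(i,None,fx=2.3,fy=2.3))
E
```

```text
time: 30.05
ee_pos: [0.5642, 0.1733, 0.0635]
tcp_rot: [179.9, 0.2, 162.6]
wrist_force: [0.7, -0.3, -0.2]
opening: 0.0192
[0.56420073 0.17329926 0.06347878]
```

View pics/w10z.png

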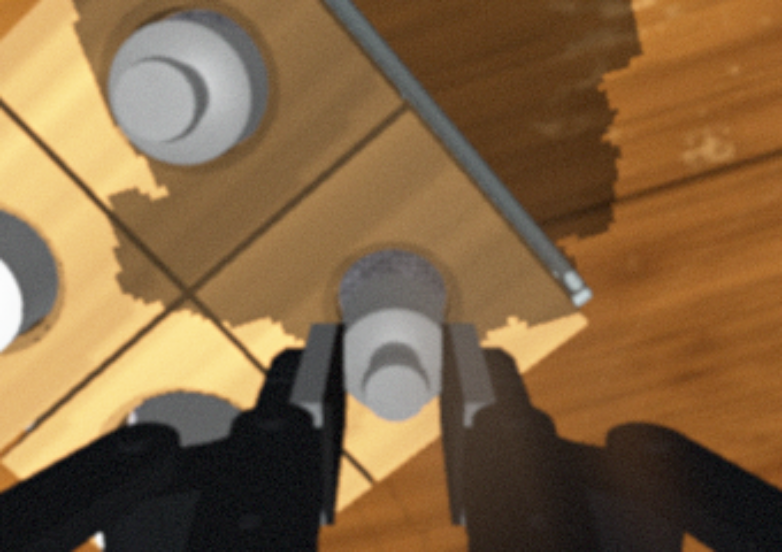

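Centred over the well. Lowering.

```bash
python3 -m pendant '[[0,[0,0,-4],[0,0,0]],[0,[0,0,-8],[0,0,0]],[0,[0,0,-12],[0,0,0]],[0,[0,0,-15],[0,0,0]],[0,[0,0,-17],[0,0,0]],[0,[0,0,-18],[0,0,0]],[0,[0,0,-18],[0,0,0]]]'; python3 -m pendant '[[0,[0,0,-0.7],[0,0,0]],[0,[0,0,-1.3],[0,0,0]],[0,[0,0,-1.3],[0,0,0]]]'
```

```text
time: 30.98
ee_pos: [0.5643, 0.1735, 0.0457]
tcp_rot: [179.9, 0.2, 162.6]
wrist_force: [0.4, 1.1, -0.6]
opening: 0.0193
time: 31.35
ee_pos: [0.5645, 0.1735, 0.0447]
tcp_rot: [179.9, 0.2, 162.6]
wrist_force: [-0.3, -0.8, 1.4]
opening: 0.019
```

Contact is at the expected height, so I'll release, rise and retreat.

```bash
python3 -m pendant '[[0,[0,0,-0.5],[0,0,0]],[35,[0,0,-0.5],[0,0,0]],[45,[0,0,0],[0,0,0]],[45,[0,0,0],[0,0,0]],[45,[0,0,30],[0,0,0]],[45,[0,0,70],[0,0,0]],[45,[0,0,120],[0,0,0]],[45,[-60,-20,180],[0,0,0]],[45,[-60,-20,180],[0,0,0]],[45,[-60,-20,180],[0,0,0]]]'
python3 - <<'E'
from h import *
o,c=shot('w11');print(o['ee_pos'])
def ctr(p): return [round(float(x),1) for x in w2px(c,p)]
i=cv2.imread('pics/w11.png')
for n,x,y,f,zk,zb,r in [('500',.5885,.1114,.020,.058,.041,.019),('200t',.5005,.1474,.024,.044,.031,.0145),('200l',.5265,.0847,.024,.044,.031,.0145),('100',.5625,.1739,.028,.035,.025,.0115)]:
    print(n,'expect knob',ctr([x,y,f+zk]),'body',ctr([x,y,f+zb]))
uv=ctr([.5445,.1295,.05]);u,v=map(int,uv)
cv2.imwrite('pics/w11z.png',cv2.resize(i[max(0,v-110):v+110,max(0,u-130):u+130],None,fx=2.7,fy=2.7,interpolation=cv2.INTER_CUBIC));print(u-130,max(0,v-110))
for n in ['top','scene']:
    c=camera(n)
    for l in ['tin_clips','seal_bottle']: print(n,l,[(d['position'].round(3) if hasattr(d['position'],'round') else d['position']) for d in pinpoint(c,l)[:1]])
E
```

```text
time: 32.6
ee_pos: [0.5045, 0.1535, 0.2266]
tcp_rot: [179.8, 0.4, 162.6]
wrist_force: [-0.2, 0.3, -0.1]
opening: 0.0385
[0.50448893 0.15352892 0.22662878]
500 expect knob [303.7, 277.6] body [304.5, 269.7]
200t expect knob [311.3, 182.5] body [311.6, 179.8]
200l expect knob [258.7, 225.9] body [261.0, 221.6]
100 expect knob [355.3, 231.3] body [354.3, 227.9]
178 113
top tin_clips [[0.5502, -0.0681, 0.0051]]
top seal_bottle [[0.5271, 0.0859, 0.003]]
scene tin_clips [[0.5515, -0.0657, -0.0008]]
scene seal_bottle [[0.572, -0.3451, -0.0004]]
```

View pics/w11z.png

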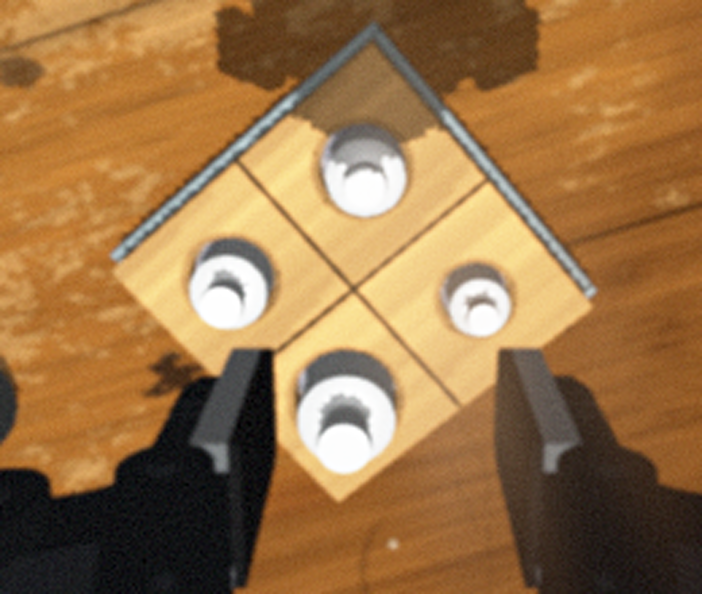

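All four knobs are within about 2 px of the positions expected for fully seated, upright weights. Handing in.

```bash
python3 -c "
from h import *
print(job_done(), get_obs()['time'])"
```

```text
the job is handed in; nothing more can be done
the job is handed in; nothing more can be done
```

All four check weights are in the tray, each in the well for its size. I gripped each by its body, lowered it until the wrist force showed contact, then released it. The job took about 33 s of the 99 s and is handed in.

**Seating:** in the last wrist picture all four stand upright. Their knobs are within about 2 px of where they would be if fully down.
- **200s and 100:** they touched down at the height expected for the well floor.
- **500:** it touched about 1.7 mm early, with up to 6.7 N sideways. I moved it 1 mm and let it settle on release. The last picture shows it down.

**Tin of clips:** the top and scene cameras both find it within about 4 mm of where it first stood, which is the finder's own error.

**Sealant bottle:** the scene camera finds it in its original place. The last top-camera reading put it at the tray (0.527, 0.086), where a 200 g weight now stands. I took that as a false detection. The gripper never went within 10 cm of the bottle.

The black, green and yellow look-alikes were left alone.

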